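# Hold the pendulum angle gauge at its mark on the sprung stud

## Task

First swing the keeper bar of the fixture fully shut so that it clicks into its detent and locks the stud block in. Then pick up the angle gauge by its handle, set the middle of its underside on the round-headed sprung stud, and rock it sideways until its swinging pointer settles on the mark tab at the edge of the dial. Finish while still holding the gauge there, steady, its weight bearing on the stud so that the stud is pushed part of the way down but not to the bottom of its spring; do not disturb the other things on the table.

Things in the scene. Friction and masses are not known exactly. Their poses are not given: they have to be found in the camera images.
- fixture: Fixed aluminium fixture on the table: base plate 116 (x) x 150 (y) x 10 mm with a low three-sided pocket (walls to 24 mm above the table) in its middle, open to its front (its -x side, towards the robot), which the keeper bar closes. Origin at the centre of its underside, on the table.
- keeper (a joint): Keeper bar's angle in rad: 0 is fully shut (bar along the fixture's y axis, across the front of the pocket, in its detent), growing as the bar swings out horizontally towards the fixture's front (-x); it starts 0.45 to 0.8. It turns stiffly and stays where left; a spring ball under the bar resists from 0.15 to 0.07 (a push of a few N at the peg) and past that snaps it shut; there is a hard stop at 0.
- keeper_hinge (a point): Vertical pivot axis of the keeper bar, at the top of the bar (26 mm above the table), 40 mm in front of the fixture's centre and 50 mm to its left (+y). Its axes turn with the bar: the bar runs along its -y axis and swings shut towards its +x axis.
- keeper_peg (a point): Centre of the top of the round upright steel peg near the free end of the keeper bar, 104 mm from the pivot, 70 mm above the table. The peg is 12 mm in diameter and stands 44 mm above the bar (bar top 26 mm above the table, bar 12 mm wide, 10 mm thick, ending 11 mm past the peg). Shut, an end stop 28 mm high above the table stands 7 to 20 mm behind the peg's axis.
- stud_block: Loose dark steel block 62 x 62 x 34 mm (0.7 kg) in the fixture's pocket, with a collar 28 mm wide and 6 mm high and the upright stud in the middle of its top. Origin at the centre of its underside, 10 mm above the table.
- stud (a joint): How far the sprung stud is pushed down, in m: 0 free, 0.010 is the bottom; spring 500 N/m (5 N to the bottom).
- stud_top (a point): Top of the stud's round head (16 mm diameter, radius 8 mm); free, it is 84 mm above the table, 34 mm above the collar.
- gauge: Loose pendulum angle gauge (0.31 kg), 116 (y) x 26 (x) x 162 mm high, standing on the table: base bar with two rubber feet at the ends, above it a round white dial 100 mm in diameter facing the gauge's -x (roughly towards the robot), on top a black handle. Origin at the centre between the undersides of the feet; z up, y along the base. Rocking it means rolling it about its x axis.
- gauge_seat (a point): Middle of the flat underside of the base bar, 5 mm above the gauge's origin: the place that goes on the stud.
- gauge_handle (a point): Centre of the handle, 142 mm above the gauge's origin: an upright rounded block 30 mm wide along the gauge's y, 22 mm along its x (23.5 over its ribs), 40 mm high (from 122 to 162 mm).
- pointer (a joint): Angle in rad of the pendulum pointer on the dial, about the gauge's x axis through the dial's centre; it swings freely with some damping (settles in about half a second) and always hangs plumb: rolling the gauge by +a about its own x axis makes it read -a. 0 with the gauge upright.
- mark (a joint): Angle in rad at which the mark tab is set on the dial's rim, in the same sense as the pointer; set 0.14 to 0.32 (towards the gauge's +y side) and stiff, so it stays. The pointer is on it when both angles are equal, i.e. when the gauge is rolled by minus this angle (its +y end, the tab's side, lower).
- pointer_tip (a point): Tip of the pointer, 43 mm from the dial's centre, which is 72 mm above the gauge's origin.
- mark_tip (a point): Point on the centre line of the mark tab, 7 mm from its inner end: a plain black tab 6 mm wide and 18 mm long (reaching from 36 to 54 mm from the dial's centre, behind the pointer) set over the lower rim of the dial. The point is also 43 mm from the dial's centre; it coincides with pointer_tip when the pointer is on the middle of the tab.
- vial_a: Bystander: small glass vial with a black cap, 32 mm wide, 60 mm high. Origin under its centre.
- adaptor: Bystander: small black adaptor block, 34 x 50 x 30 mm. Origin under its centre.
- dark_bottle: Bystander: dark bottle, 38 mm wide, 90 mm high. Origin under its centre.
- post: Bystander: steel post on a flange, 31 mm wide, 85 mm high. Origin under its centre.
- clear_case: Bystander: small clear case, 48 x 70 x 26 mm. Origin under its centre.
- tub: Bystander: clear round tub, 68 mm wide, 38 mm high. Origin under its centre.
There are look-alikes about, which are no part of the job. Leave any green look-alike of the gauge alone. Leave any green look-alike of the stud_block alone.

How it is judged:
On the way, in this order (a step that is already met when the one before it is completed fails the run):
1. the keeper bar is shut in its detent (value of joint keeper below 0.03 rad), for 0.3 s.
2. the gauge is seated with the middle of its underside on the stud, pushing the stud down (distance between gauge_seat and stud_top below 0.015 m and contact force between gauge and stud_block above 0.4 N and value of joint stud above 0.001 m), for 0.3 s.
At the end, for the whole second after the job is handed in: Keeper still shut (under 0.035 rad); gauge still and held in the fingers, its seat within 15 mm of the stud's top, bearing over 0.4 N, stud down 1 to 9.7 mm; pointer settled with its tip within 3 mm of the middle of the mark tab; gauge clear of the fixture (all of step 2 and value of joint keeper below 0.035 rad and value of joint stud below 0.0097 m and distance between pointer_tip and mark_tip below 0.003 m and velocity of joint pointer between -0.3 and 0.3 rad/s and linear speed of gauge below 0.02 m/s and contact force between the fingers and gauge above 1 N and contact force between gauge and fixture below 0.2 N); the arm keeps its last pose, push and grip.
It fails at once if a bystander is moved by more than 30 mm (distance of any of vial_a, adaptor, dark_bottle, post, clear_case, tub from where it was at the start of the episode above 0.03 m).
It also fails if it takes over 58 s, if anything falls off the work surface, if the arm or the gripper's body presses on something with over 40 N, if the wrist force passes 120 N, or if a joint passes its speed limit or range.

## Robot

A 6-joint arm with a two-finger parallel gripper is mounted at the origin on the work surface; the furniture and walls round the work are solid. World frame = base frame: x ahead of the robot, y to its left, z up, the work surface at z = 0. Lengths are in m, angles in rad, forces in N, time in s.
With the tool pointing down it reaches from about 0.275 to 0.875 m from the base axis. Payload 12.5 kg.
Tool frame: the origin (TCP) lies at the very end of the fingers, on their centre line; the grasp point (between the pads) lies 19 mm behind it; z points along the fingers, y is the line along which they close (so a half turn about z gives the same grasp; the last joint's range is limited). The gripper opens to 85 mm and grips with 20 to 120 N. Pads are 22 mm wide; open, the fingers measure 114 mm over their backs; the gripper's body (76 mm by 85 mm) begins 54 mm behind the grasp point. The pads swing forward as they close: fully open they stand 13 mm farther back than shut.
Start: joints at [1.231, 0.351, 1.652, -0, 1.139, -0.085], TCP at [0.139, 0.532, 0.231] pointing down, gripper open.
Joint ranges: [-2.75, 2.75], [-0.79, 2.1], [0.01, 2.65], [-1.57, 4.71], [0.07, 3.14], [-2.87, 2.87]. Speed limits (rad/s): [2.22, 2.22, 2.79, 3.14, 3.14, 3.14].

## Interface

Orientations are given as [roll, pitch, yaw] about the fixed x, y, z axes, in that order (R = Rz(yaw) Ry(pitch) Rx(roll)).
In Python, from plant import bot, cams gives the robot as it stands. The module is installed in compiled form; this text tells all that it offers.
- The arm moves only by the shell command python3 -m inch 'ROWS' [FORCE]. ROWS is JSON, a list of rows, each a list of 7 numbers: the opening in per cent of the stroke, from 0 (shut) to 100 (fully open), then the shift along the world's x, y, z in cm, then the turn, a rotation vector about the world's x, y, z in rad. A call has 1 to 10 rows; each row shifts and turns the commanded pose from where the row before left it; what a row does not reach is not made up. A row lasts 1/12 s, in which the tool goes at most 41.7 mm and 7.16 degrees, less where a joint would pass 70% of its speed; a pose out of reach is approached as far as the arm can. A call with a gripper value outside its range is refused whole. The fingers move at their own pace and stop on an object; FORCE is the grip in N (left out, the last holds). Time passes only in rows, so rows that do not move let the fingers close. It gives the time, the measured TCP pose, the force, the opening and the grip force at its end, in the units of the state.
- bot.sense(): the state, without advancing time (a new reading comes with each control period).
- cams.capture(name): name is "scene" or "top"; returns (picture, depth): 400x640x3 uint8, blue, green, red; 400x640 float32, m along the optical axis (not along the pixel's ray), 0 where there is no reading.
- cams.camera_params(name): a dict with "fx", "fy", "cx", "cy" (pixels), "xyz" and "rotation" of the camera in the world. Camera axes: x right, y down, z forward; pixel columns grow to the right and rows downward; lengths in m; the calibration is good to about 2 mm. A picture is of the moment at which its call begins. camera_params takes no time and is no camera call.
- bot.hand_in(): hands the job in; it is judged then, once.
The state is a dict: "time_s": time; "joint_positions": joint angles; "qvel": joint speeds; "tau": joint torques, N m; "position": TCP position; "eef_rot": TCP orientation; "wrist_force": force on the tool from outside, world axes, zero at the start; "ft_torque": the same for the moment, N m; "gripper_width": finger opening in m; "grasp_force": force on a finger pad.
Only numpy, scipy, OpenCV 4.12 (cv2) and the standard library are available. Lean on these libraries where they do the work, as an engineer would, in place of code of your own. Each camera call takes 0.05 s, during which the arm holds its last target. There are 200 camera calls.

## Working session

There is one attempt and no reset: what is moved stays moved. The work goes in short steps, Python scripts to look and compute and a shell command to move; the robot and the scene stay as the last step left them, time stands still between calls to the robot, and variables do not carry over. Pictures are saved under pics/ and viewed, at most 10 in all, crops included, and the job is handed in when it is done.

```bash
mkdir -p pics; cat > h.py <<'E'
import numpy as np, cv2
from plant import bot, cams
def snap(n,tag):
    im,d=cams.capture(n); cv2.imwrite(f'pics/{tag}.png',im); np.save(f'pics/{tag}.npy',d); return im,d
def w(n,tag,pts,r=1):
    p=cams.camera_params(n); d=np.load(f'pics/{tag}.npy'); R=np.array(p['rotation']); out=[]
    for u,v in pts:
        a=d[int(v)-r:int(v)+r+1,int(u)-r:int(u)+r+1]; a=a[a>0]; z=np.median(a) if a.size else np.nan
        out.append(np.array(p['xyz'])+R@np.array([(u-p['cx'])/p['fx']*z,(v-p['cy'])/p['fy']*z,z]))
    return np.array(out)
def atz(n,pts,z):
    p=cams.camera_params(n); R=np.array(p['rotation']); c=np.array(p['xyz']); o=[]
    for u,v in pts:
        r=R@np.array([(u-p['cx'])/p['fx'],(v-p['cy'])/p['fy'],1]); o.append(c+r*(z-c[2])/r[2])
    return np.array(o)
def proj(n,X):
    p=cams.camera_params(n); q=np.array(p['rotation']).T@(np.array(X)-p['xyz']); return [round(float(p['fx']*q[0]/q[2]+p['cx']),1),round(float(p['fy']*q[1]/q[2]+p['cy']),1)]
np.set_printoptions(precision=4,suppress=True)
E
python3 -c "
from h import *
for n in('scene','top'): snap(n,n+'0'); print(cams.camera_params(n))
print(bot.sense())"
```

```text
{'fx': 423.516853664485, 'fy': 423.516853664485, 'cx': 319.8014091918847, 'cy': 196.27099772330016, 'xyz': array([-0.208 , -0.3428,  0.8625]), 'rotation': array([-2.3045, -0.0185, -0.9657])}
{'fx': 393.6818629865636, 'fy': 393.6818629865636, 'cx': 315.1451608915602, 'cy': 193.72887889417103, 'xyz': array([0.2503, 0.1222, 1.258 ]), 'rotation': array([-2.9219, -0.0058, -1.6045])}
{'time_s': 0.1, 'joint_positions': array([ 1.2314,  0.3512,  1.6523,  0.    ,  1.1391, -0.0846]), 'qvel': array([ 0.0002, -0.0025, -0.001 , -0.0007, -0.001 , -0.0007]), 'tau': array([ -0.0005, -50.6834, -29.1876,  -0.0001,   0.0026,  -0.    ]), 'position': array([0.1385, 0.532 , 0.2308]), 'eef_rot': array([-3.1405, -0.0001,  2.8867]), 'wrist_force': array([ 0.3453, -0.1483,  0.0713]), 'ft_torque': array([-0.0022, -0.0151,  0.0154]), 'grasp_force': 0.0, 'gripper_width': 0.08537885413004322}
```

```bash
sed -i "s/^from plant import bot, cams/from plant import bot, cams as _c\nfrom scipy.spatial.transform import Rotation as Ro\nclass cams:\n    capture=staticmethod(_c.capture)\n    @staticmethod\n    def camera_params(n):\n        p=dict(_c.camera_params(n)); p['rotation']=Ro.from_euler('xyz',p['rotation']).as_matrix(); return p/" h.py; python3 -c "
from h import *
print(w('top','top0',[(320,200)]), w('scene','scene0',[(320,200)]))"
```

```text
[[0.5089 0.0904 0.0023]] [[0.4286 0.081  0.1609]]
```

View pics/scene0.png

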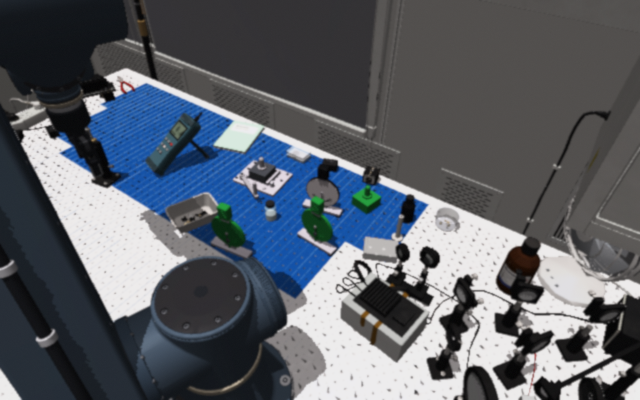

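View pics/top0.png

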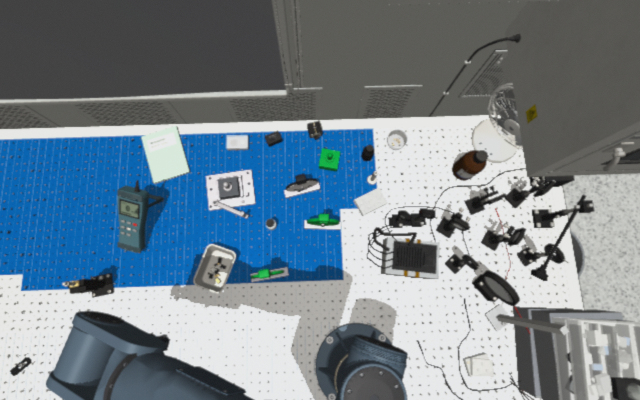

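Scene: the white-dial, black-handled gauge stands at scene (323,185) / top (300,185). The two green gauges, at top (322,220) and (268,272), are look-alikes. The fixture with the dark block is at top (231,190), while the green block at top (329,159) is a look-alike. The keeper bar points out towards top (247,214). I'll confirm with enlarged crops.

```bash
python3 -c "
from h import *
t=cv2.imread('pics/top0.png')[150:250,195:345]; s=cv2.imread('pics/scene0.png')[145:225,225:355]
cv2.imwrite('pics/c1.png',np.vstack([cv2.resize(t[:75],(800,400),interpolation=2)]))
cv2.imwrite('pics/c2.png',cv2.resize(s,(780,480),interpolation=2))
"
```

```text
(no output)
```

View pics/c1.png

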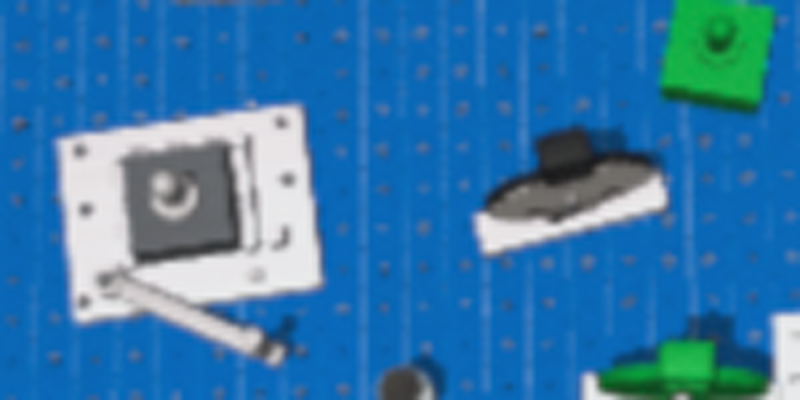

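View pics/c2.png

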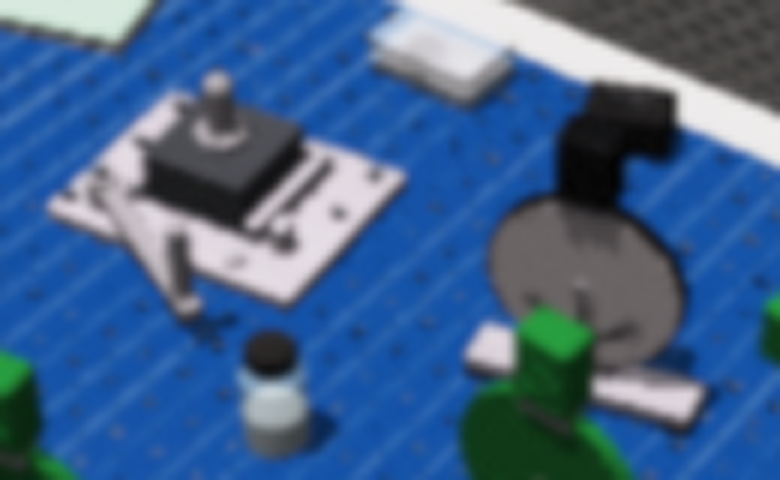

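```bash
python3 -c "
from h import *
c1=lambda l:[(195+x/5.3333-.4,150+y/5.3333-.4) for x,y in l]
c2=lambda l:[(225+x/6-.4,145+y/6-.4) for x,y in l]
F=atz('top',c1([(60,140),(303,105),(322,287),(76,325)]),.01); print('fix',F,F.mean(0))
e=(F[0]+F[3]-F[1]-F[2])[:2]; f=(F[0]+F[1]-F[2]-F[3])[:2]
print('yaw',np.arctan2(-e[0],e[1]),np.arctan2(f[1],f[0]))
print('hinge',atz('top',c1([(112,276)]),.026),atz('scene',c2([(98,188)]),.026))
print('peg',atz('scene',c2([(177,238)]),.07),atz('top',c1([(268,347)]),.07),'base',atz('scene',c2([(190,290)]),.026),atz('top',c1([(268,347)]),.026))
print('stud',atz('scene',c2([(217,80)]),.08),atz('top',c1([(175,185)]),.08),w('top','top0',c1([(175,185)]),0))
print('gbase top z.01?',atz('top',c1([(475,215),(665,172),(668,207),(487,255)]),.01))
print('handle depth',w('top','top0',c1([(565,150),(555,145),(575,140)]),0),w('scene','scene0',c2([(590,140),(595,170)]),0))
print('vial',atz('top',c1([(405,385)]),.06))
d=np.load('pics/top0.npy');pts=[(u,v) for u in range(290,312) for v in range(170,192)];P=w('top','top0',pts,0)
m=P[:,2]>.125;print(P[m].mean(0),m.sum());print(P[m])
"
```

```text
fix [[0.6001 0.4614 0.01  ]
 [0.6177 0.3124 0.01  ]
 [0.5028 0.3007 0.01  ]
 [0.4843 0.4487 0.01  ]] [0.5513 0.3808 0.01  ]
yaw 0.12092398211415227 0.10515130237974826
hinge [[0.5104 0.4238 0.026 ]] [[0.4982 0.424  0.026 ]]
peg [[0.4552 0.3275 0.07  ]] [[0.4567 0.323  0.07  ]] base [[0.4658 0.3333 0.026 ]] [[0.4643 0.3305 0.026 ]]
stud [[0.5523 0.3847 0.08  ]] [[0.5515 0.3754 0.08  ]] [[0.5512 0.3752 0.081 ]]
gbase top z.01? [[0.5446 0.2075 0.01  ]
 [0.5679 0.0907 0.01  ]
 [0.5458 0.0896 0.01  ]
 [0.5194 0.2006 0.01  ]]
handle depth [[0.5434 0.148  0.1613]
 [0.5467 0.1534 0.1602]
 [0.5483 0.1424 0.163 ]] [[0.5377 0.1469 0.1607]
 [0.5319 0.14   0.1506]]
vial [[0.4337 0.2459 0.06  ]]
[0.5421 0.1472 0.1561] 103
[[0.5529 0.161  0.1577]
 [0.5486 0.1609 0.1626]
 [0.5468 0.1611 0.1582]
 [0.5426 0.1611 0.1627]
 [0.54   0.1612 0.1614]
 [0.5367 0.1612 0.1627]
 [0.5426 0.1625 0.1284]
 [0.5522 0.1581 0.16  ]
 [0.5487 0.1581 0.1617]
 [0.5448 0.158  0.1653]
 [0.543  0.1582 0.1608]
 [0.5395 0.1582 0.163 ]
 [0.5377 0.1585 0.1586]
 [0.5341 0.1584 0.1611]
 [0.5328 0.1587 0.1544]
 [0.5339 0.1593 0.1383
[... 1390 characters left out ...]
42]
 [0.539  0.141  0.1626]
 [0.5362 0.1411 0.162 ]
 [0.5341 0.1412 0.1588]
 [0.5353 0.1416 0.1424]
 [0.5356 0.1419 0.1294]
 [0.5579 0.1377 0.1587]
 [0.5535 0.1377 0.1638]
 [0.5514 0.1378 0.1607]
 [0.5473 0.1379 0.1645]
 [0.5454 0.138  0.1607]
 [0.5428 0.1381 0.1592]
 [0.5393 0.1382 0.161 ]
 [0.5371 0.1383 0.1583]
 [0.5362 0.1385 0.1501]
 [0.5367 0.1388 0.1365]
 [0.5553 0.1349 0.1568]
 [0.5515 0.135  0.1597]
 [0.5484 0.1351 0.1602]
 [0.5453 0.1351 0.1609]
 [0.5417 0.1352 0.1629]
 [0.539  0.1353 0.162 ]
 [0.5366 0.1354 0.1597]
 [0.5363 0.1356 0.1494]
 [0.5367 0.1358 0.1361]
 [0.5422 0.1323 0.161 ]
 [0.5399 0.1324 0.1584]
 [0.5385 0.1326 0.152 ]
 [0.5386 0.1328 0.1401]
 [0.539  0.133  0.1268]]
```

```bash
python3 -m inch '[[0,2.8,-2.05,0,0,0,0.037],[0,2.8,-2.05,0,0,0,0.037],[0,2.8,-2.05,0,0,0,0.037],[0,2.8,-2.05,0,0,0,0.037],[0,2.8,-2.05,0,0,0,0.037],[0,2.8,-2.05,0,0,0,0.037],[0,2.8,-2.05,0,0,0,0.037],[0,2.8,-2.05,0,0,0,0.037],[0,2.8,-2.05,0,0,0,0.037],[0,2.8,-2.05,0,0,0,0.037]]' 30
```

```text
time_s: 0.93
position: [0.4197, 0.3259, 0.2311]
eef_rot: [-3.141, -0.0, -3.025]
wrist_force: [-0.6, 1.5, -0.2]
gripper_width: 0.0004
grasp_force: 0.0
```

```bash
python3 -m inch '[[0,0,0,-2.7,0,0,0],[0,0,0,-2.7,0,0,0],[0,0,0,-2.7,0,0,0],[0,0,0,-2.7,0,0,0],[0,0,0,-2.7,0,0,0],[0,0,0,-2.7,0,0,0],[0,0,0,-2.7,0,0,0],[0,0,0,0,0,0,0]]'; python3 -c "
from h import *
im,d=snap('scene','s1'); t,d=snap('top','t1')
a=cv2.resize(im[140:220,225:325],(800,640)); b=t[170:230,195:265]
cv2.imwrite('pics/c3.png',np.hstack([cv2.resize(im[145:215,225:295],(400,400),interpolation=2),cv2.resize(t[165:235,195:265],(400,400),interpolation=2)]))"
```

```text
time_s: 1.6
position: [0.4162, 0.3256, 0.0379]
eef_rot: [-3.138, -0.007, -3.027]
wrist_force: [-0.5, -0.3, -1.3]
gripper_width: -0.0001
grasp_force: 0.0
```

View pics/c3.png

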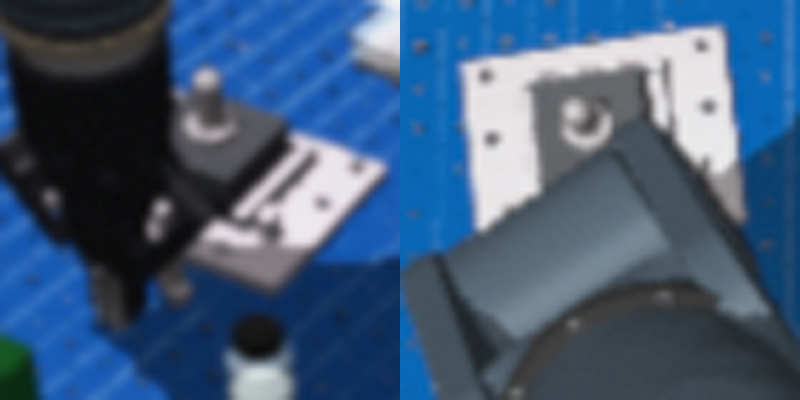

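The left crop shows the finger at (115,290), just in front of the peg at (170,280). I'll push now.

```bash
python3 -m inch '[[0,1,0,0,0,0,0],[0,1,0,0,0,0,0],[0,1,0,0,0,0,0],[0,1,0,0,0,0,0],[0,1,0,0,0,0,0],[0,1,-0.1,0,0,0,0],[0,1,-0.1,0,0,0,0]]'; python3 -m inch '[[0,0.4,0,0,0,0,0],[0,0.4,0,0,0,0,0],[0,0,0,0,0,0,0]]';python3 -m inch '[[0,0.3,0,0,0,0,0],[0,0.2,0,0,0,0,0],[0,0,0,0,0,0,0]]'
```

```text
time_s: 2.28
position: [0.4896, 0.3251, 0.0424]
eef_rot: [3.141, -0.0, -3.027]
wrist_force: [-4.1, 0.4, 1.8]
gripper_width: 0.0002
grasp_force: 1.8
time_s: 2.53
position: [0.4973, 0.3252, 0.0422]
eef_rot: [3.142, 0.0, -3.027]
wrist_force: [-0.7, -0.6, 0.1]
gripper_width: -0.0002
grasp_force: 0.0
time_s: 2.78
position: [0.5015, 0.3253, 0.0422]
eef_rot: [-3.142, -0.001, -3.026]
wrist_force: [-0.2, -0.0, -0.2]
gripper_width: -0.0001
grasp_force: 0.0
```

```bash
python3 -m inch '[[0,0.15,0,0,0,0,0],[0,0.15,0,0,0,0,0],[0,0,0,0,0,0,0]]'; python3 -m inch '[[0,0.15,0,0,0,0,0],[0,0.15,0,0,0,0,0],[0,0,0,0,0,0,0]]'
```

```text
time_s: 3.03
position: [0.5021, 0.3251, 0.042]
eef_rot: [-3.141, -0.006, -3.026]
wrist_force: [-13.8, 0.2, 6.3]
gripper_width: 0.0
grasp_force: 6.8
time_s: 3.28
position: [0.5026, 0.325, 0.0417]
eef_rot: [-3.14, -0.011, -3.026]
wrist_force: [-27.0, 0.9, 14.7]
gripper_width: -0.0
grasp_force: 13.6
```

```bash
python3 -m inch '[[0,-1,0,0,0,0,0],[0,-2,0,0,0,0,0],[0,-2,0,1,0,0,0],[30,0,0,3,0,0,0],[60,0,0,3.5,0,0,0],[100,0,0,3.5,0,0,0],[100,0,0,3.5,0,0,0],[100,0,0,3.5,0,0,0],[100,0,0,3,0,0,0]]'; python3 -m inch '[[100,1.3,-2.5,0,0,0,0.014],[100,1.3,-2.5,0,0,0,0.014],[100,1.3,-2.5,0,0,0,0.014],[100,1.3,-2.5,0,0,0,0.014],[100,1.3,-2.5,0,0,0,0.014],[100,1.3,-2.5,0,0,0,0.014],[100,1.3,-2.5,0,0,0,0.014],[100,0,0,0,0,0,0]]'
python3 -c "
from h import *
im,d=snap('scene','s2'); t,d=snap('top','t2')
cv2.imwrite('pics/c4.png',np.hstack([cv2.resize(im[140:210,230:300],(400,400),interpolation=2),cv2.resize(im[145:235,275:365],(400,400),interpolation=2)]))"
```

```text
time_s: 4.03
position: [0.4576, 0.3253, 0.255]
eef_rot: [3.141, 0.002, -3.026]
wrist_force: [0.7, -0.5, 0.1]
gripper_width: 0.0723
grasp_force: 0.0
time_s: 4.7
position: [0.5503, 0.1467, 0.2523]
eef_rot: [-3.14, 0.001, -2.93]
wrist_force: [1.0, 1.0, -0.6]
gripper_width: 0.0855
grasp_force: 0.0
```

View pics/c4.png

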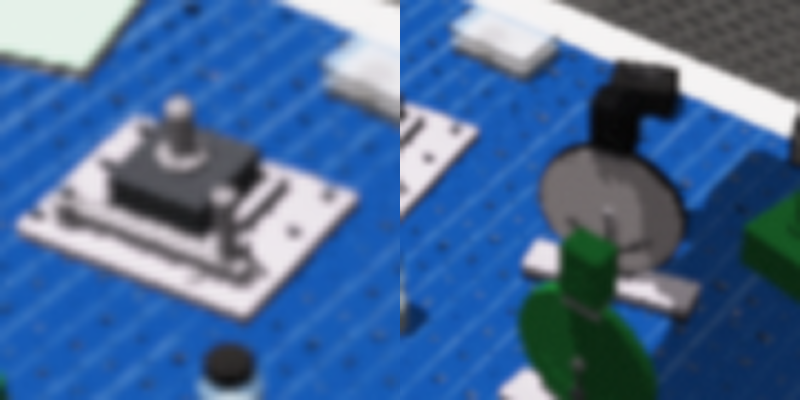

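Left crop: the keeper bar lies across the front with the peg at (222,190), shut. Right crop: the gauge is untouched. The green look-alike's handle hides the lower rim. I'll go down and grasp the black handle.

```bash
python3 -m inch '[[100,-0.6,0,-2.4,0,0,0],[100,0,0,-2.5,0,0,0],[100,0,0,-2.5,0,0,0],[100,0,0,-2.5,0,0,0],[100,0,0,-2.5,0,0,0],[100,0,0,0,0,0,0]]';python3 -m inch '[[20,0,0,0,0,0,0],[20,0,0,0,0,0,0],[20,0,0,0,0,0,0],[20,0,0,0,0,0,0],[20,0,0,0,0,0,0],[20,0,0,0,0,0,0]]' 60; python3 -c "
from h import *
P=bot.sense();print(P['position'],P['eef_rot'])
for n in('scene','top'):print(n,proj(n,P['position']),proj(n,(.5513,.3808,.084)))"
```

```text
time_s: 5.3
position: [0.5398, 0.1508, 0.1242]
eef_rot: [3.141, -0.007, -2.927]
wrist_force: [-0.5, -0.4, -0.8]
gripper_width: 0.0852
grasp_force: 0.0
time_s: 5.8
position: [0.5433, 0.1502, 0.1295]
eef_rot: [-3.141, 0.002, -2.928]
wrist_force: [-0.1, -1.6, 7.2]
gripper_width: 0.0291
grasp_force: 60.0
[0.5433 0.1502 0.1295] [-3.1413  0.0021 -2.9285]
scene [322.8, 175.4] [261.4, 157.5]
top [300.1, 180.6] [225.4, 184.1]
```

```bash
python3 -m inch '[[20,0,0,1,0,0,0],[20,0,0,2,0,0,0],[20,0,0,2.5,0,0,0],[20,0,0,2.5,0,0,0],[20,0,0,2.5,0,0,0],[20,0,0,2,0,0,0],[20,0,0,1,0,0,0],[20,0,0,0,0,0,0],[20,0,0,0,0,0,0],[20,0,0,0,0,0,0]]';python3 -m inch '[[20,0,0,0,0,0,0],[20,0,0,0,0,0,0],[20,0,0,0,0,0,0],[20,0,0,0,0,0,0]]'; python3 -c "
from h import *
print(bot.sense()['position'],bot.sense()['wrist_force'])
im,d=snap('scene','s3'); t,d=snap('top','t3')
cv2.imwrite('pics/c5.png',cv2.resize(im[100:190,275:375],(800,600) if 0 else (667,600),interpolation=2))"
```

```text
time_s: 6.63
position: [0.5419, 0.1501, 0.2617]
eef_rot: [3.141, -0.003, -2.928]
wrist_force: [-0.3, -0.5, -2.9]
gripper_width: 0.0292
grasp_force: 60.0
time_s: 6.97
position: [0.5425, 0.1502, 0.2628]
eef_rot: [3.142, -0.001, -2.928]
wrist_force: [-0.6, -0.1, -3.0]
gripper_width: 0.0296
grasp_force: 60.0
[0.5425 0.1502 0.2628] [-0.5939 -0.122  -2.9965]
```

View pics/c5.png

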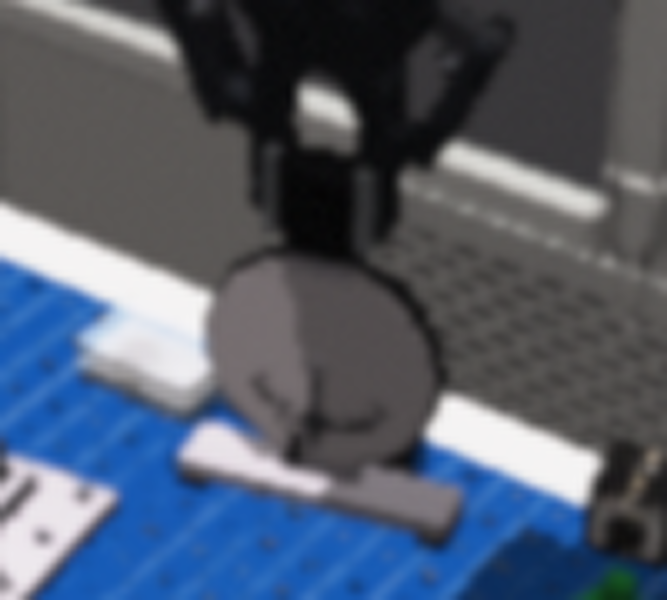

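The picture shows the gauge hanging in the grip. The dial centre is near crop (320,360), the pointer goes down to about (310,420), and the tab is near (295,445). I'll rectify the dial plane to read the angle.

```bash
cat >> h.py <<'E'
def rect(tag,im,O,yaw,roll=0,S=5,H=60,xf=-.013):
    """dial-plane view from -x: returns image, px S/mm, centre = dial centre; image right = gauge -y"""
    Rm=(Ro.from_euler('z',yaw)*Ro.from_euler('x',roll)).as_matrix()
    cor=[(xf,s*H/1e3,.072+t*H/1e3) for s,t in((1,1),(-1,1),(-1,-1),(1,-1))]
    src=np.float32([proj('scene',np.array(O)+Rm@np.array(c)) for c in cor]); n=2*H*S
    return cv2.warpPerspective(im,cv2.getPerspectiveTransform(src,np.float32([(0,0),(n,0),(n,n),(0,n)])),(n,n),flags=cv2.INTER_CUBIC)
E
python3 -c "
from h import *
im=cv2.imread('pics/s3.png')
r=rect('',im,(.5435,.149,.1333),.2135)
cv2.imwrite('pics/r1.png',r)
g=cv2.cvtColor(r,6).astype(float)
for R in(40,43,46,49,52):
  print(R,[int(g[int(300+5*R*np.cos(a)),int(300-5*R*np.sin(a))]) for a in np.arange(-.5,.75,.05)])
"
```

```text
40 [71, 72, 74, 74, 74, 75, 74, 73, 73, 72, 70, 65, 60, 46, 34, 43, 70, 94, 101, 105, 103, 103, 101, 99, 98]
43 [76, 69, 65, 67, 67, 67, 68, 69, 71, 70, 68, 65, 59, 42, 30, 43, 71, 96, 105, 106, 104, 101, 97, 91, 87]
46 [103, 87, 68, 63, 63, 66, 71, 79, 87, 90, 93, 90, 79, 57, 47, 60, 86, 112, 119, 119, 117, 113, 107, 101, 89]
49 [117, 105, 87, 76, 73, 77, 87, 109, 131, 145, 150, 148, 136, 118, 106, 108, 134, 154, 150, 139, 134, 136, 133, 127, 125]
52 [124, 119, 109, 100, 98, 99, 106, 133, 173, 197, 204, 203, 196, 190, 177, 171, 186, 197, 192, 171, 166, 166, 173, 176, 168]
```

View pics/r1.png

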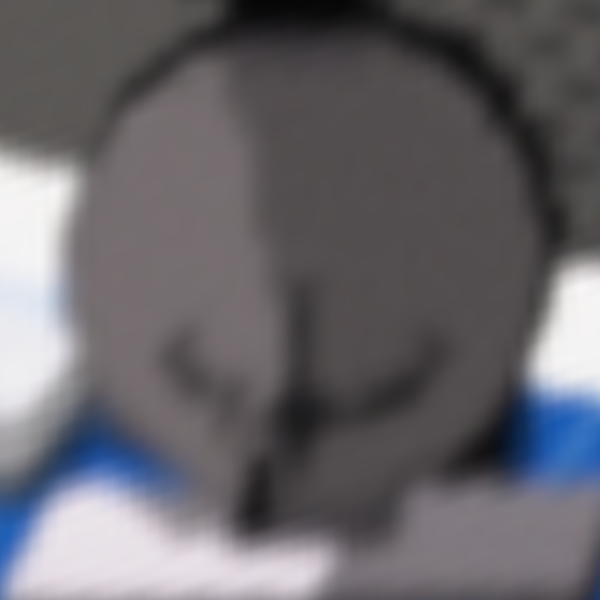

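The tab lies at about +0.20 rad: the dark tab at (258,495) against a dial centre of about (301,285). The pointer is plumb at x = 300. I'll roll the gauge by −0.20 and carry it above the stud.

```bash
python3 -m inch '[[20,0,1.2,0,-0.0195,-0.0042,0],[20,0,2.4,0,-0.0195,-0.0042,0],[20,0.1,3.2,0,-0.0195,-0.0042,0],[20,0.1,3.2,0,-0.0195,-0.0042,0],[20,0.1,3.2,0,-0.0195,-0.0042,0],[20,0,3.2,0,-0.0195,-0.0042,0],[20,0,3.2,0,-0.0195,-0.0042,0],[20,0,2.6,0,-0.0195,-0.0042,0],[20,0,2,0,-0.0195,-0.0042,0],[20,0,1.1,0,-0.0195,-0.0042,0]]';python3 -m inch '[[20,0,0,0,0,0,0],[20,0,0,0,0,0,0],[20,0,0,0,0,0,0],[20,0,0,0,0,0,0],[20,0,0,0,0,0,0],[20,0,0,0,0,0,0]]'; python3 -c "
from h import *
s=bot.sense();p=s['position'];print(p,s['eef_rot'])
Rt=Ro.from_euler('xyz',s['eef_rot']).as_matrix();print(Rt)
O=p+Rt[:,2]*.1295;print('seat',O-Rt[:,2]*.005,proj('scene',O-Rt[:,2]*.005))
im,d=snap('scene','s4'); t,d=snap('top','t4')
# gauge axes: z=-tool z, y=+-tool y
g=Rt[:,1]*np.sign(Rt[1,1]); yaw=np.arctan2(-g[0],g[1]); roll=np.arcsin(g[2]); print(yaw,roll)
r=rect('',im,O,yaw,roll,S=3)
a=cv2.resize(im[120:190,225:295],(420,420),interpolation=2)
r=cv2.copyMakeBorder(r,0,60,0,0,0); cv2.imwrite('pics/c6.png',np.hstack([a,r]))
"
```

```text
time_s: 7.9
position: [0.545, 0.4057, 0.2627]
eef_rot: [-2.942, -0.0, -2.927]
wrist_force: [-0.1, -1.1, -3.1]
gripper_width: 0.0293
grasp_force: 60.0
time_s: 8.4
position: [0.5459, 0.4026, 0.2636]
eef_rot: [-2.942, 0.0, -2.929]
wrist_force: [-0.5, 0.4, -2.2]
gripper_width: 0.0292
grasp_force: 60.2
[0.5459 0.4026 0.2636] [-2.9424  0.0001 -2.9294]
[[-0.9776 -0.2064  0.0417]
 [-0.2106  0.9582 -0.1934]
 [-0.0001 -0.1979 -0.9802]]
seat [0.5511 0.3785 0.1415] [260.5, 142.1]
0.21219825199616937 -0.19919509001753669
```

View pics/c6.png

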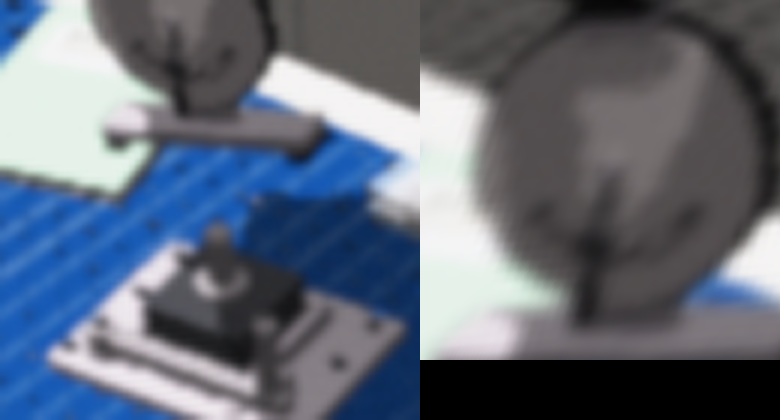

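Right: the pointer and tab line up from (605,180) to (585,315). Left: the bar's middle (215,130) is right above the stud (218,230). I'll go down.

```bash
python3 -m inch '[[20,0,0,-1,0,0,0],[20,0,0,-1.5,0,0,0],[20,0,0,-1.5,0,0,0],[20,0,0,-0.7,0,0,0],[20,0,0,-0.3,0,0,0],[20,0,0,0,0,0,0],[20,0,0,0,0,0,0],[20,0,0,0,0,0,0],[20,0,0,0,0,0,0]]';python3 -m inch '[[20,0,0,-0.3,0,0,0],[20,0,0,-0.3,0,0,0],[20,0,0,0,0,0,0],[20,0,0,0,0,0,0],[20,0,0,0,0,0,0],[20,0,0,0,0,0,0]]';python3 -m inch '[[20,0,0,-0.25,0,0,0],[20,0,0,-0.25,0,0,0],[20,0,0,0,0,0,0],[20,0,0,0,0,0,0],[20,0,0,0,0,0,0],[20,0,0,0,0,0,0],[20,0,0,0,0,0,0]]'
```

```text
time_s: 9.25
position: [0.5459, 0.4034, 0.2141]
eef_rot: [-2.943, 0.001, -2.928]
wrist_force: [-0.4, 0.6, -3.3]
gripper_width: 0.0296
grasp_force: 60.1
time_s: 9.75
position: [0.5457, 0.4032, 0.2074]
eef_rot: [-2.942, -0.0, -2.928]
wrist_force: [-0.2, -0.5, -2.6]
gripper_width: 0.0291
grasp_force: 60.1
time_s: 10.33
position: [0.5457, 0.4033, 0.2025]
eef_rot: [-2.942, 0.0, -2.928]
wrist_force: [-0.3, 0.7, -0.7]
gripper_width: 0.0294
grasp_force: 60.5
```

```bash
python3 -m inch '[[20,0,0,-0.05,0,0,0],[20,0,0,0,0,0,0],[20,0,0,0,0,0,0],[20,0,0,0,0,0,0],[20,0,0,0,0,0,0],[20,0,0,0,0,0,0]]'; python3 -c "
from h import *
f=[]
for i in range(6): im,d=snap('scene','s5'); f.append(bot.sense()['wrist_force'])
print(np.mean(f,0))
s=bot.sense();p=s['position']
Rt=Ro.from_euler('xyz',s['eef_rot']).as_matrix();O=p+Rt[:,2]*.1295;S=O-Rt[:,2]*.005
g=Rt[:,1];yaw=np.arctan2(-g[0],g[1]);roll=np.arcsin(g[2]);print(p,S,yaw,roll)
r=rect('',im,O,yaw,roll,S=4);gr=cv2.cvtColor(r,6).astype(float)
for y in range(260,480,15):
  row=gr[y-3:y+4,120:300].mean(0); row=255-row; k=row.argmax(); sl=slice(max(k-14,0),k+15); wt=row[sl]-row[sl].min(); print(y,round(120+sl.start+(wt*np.arange(len(wt))).sum()/wt.sum(),1),int(255-row.max()))
a=cv2.resize(im[125:195,225:295],(420,420),interpolation=2)
cv2.imwrite('pics/c7.png',np.hstack([a,cv2.resize(r[200:,100:380],(378,378)) if 0 else cv2.resize(r,(380,420))]))
"
```

```text
time_s: 10.83
position: [0.5456, 0.4033, 0.2018]
eef_rot: [-2.942, -0.0, -2.928]
wrist_force: [0.6, 1.0, -1.1]
gripper_width: 0.0292
grasp_force: 60.5
[ 0.4774  0.7074 -0.4119]
[0.5456 0.4033 0.2018] [0.5508 0.3792 0.0798] 0.21322275063746368 -0.1994383930413709
260 247.3 59
275 242.8 56
290 238.2 52
305 234.2 43
320 228.4 30
335 231.3 28
350 230.7 39
365 227.3 42
380 224.0 37
395 223.9 37
410 223.3 38
425 222.5 50
440 218.4 84
455 286.2 105
470 262.1 92
```

View pics/c7.png

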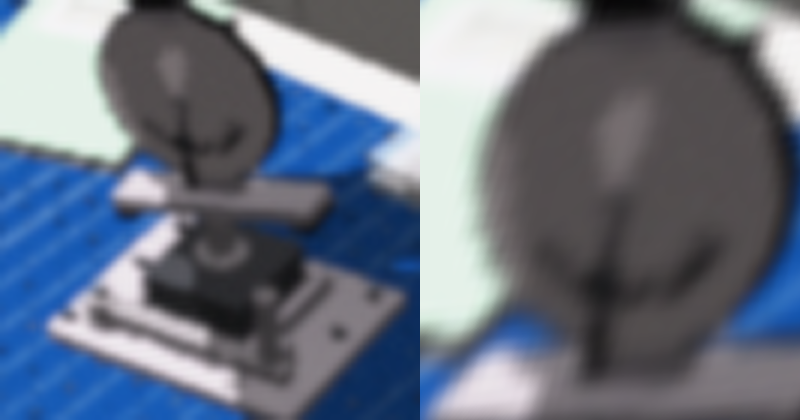

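The gauge sits on the stud: the bar's middle is at crop (222,200) over the stud column at x≈222. The pointer and tab coincide near (595,330), about 1 mm apart. The bearing force is about 2.5 N, with the stud roughly 4–5 mm down. I'll hand in.

```bash
python3 -c "
from h import *
s=bot.sense();print(s['time_s'],abs(s['qvel']).max(),s['grasp_force']);print(bot.hand_in())"
```

```text
11.1333 0.002505394645870871 60.49859583377838
the job is handed in; nothing more can be done
None
```

I handed the job in at 11.1 s; the hand-in gave no verdict. By my measurements the keeper is shut, and the gauge is held on the stud (about 4–5 mm down, about 2.5 N) with its pointer within about 1 mm of the mark tab.

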